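Slide the long spacer into the corner pocket of the portioning board

ROBOT

A 7-joint arm with a two-finger parallel gripper is mounted at the origin on the work surface. World frame = base frame: x ahead of the robot, y to its left, z up, the work surface at z = 0. Lengths are in m, angles in rad, forces in N, time in s.
With the tool pointing down it reaches from about 0.425 to 1.025 m from the base axis. Payload 9.4 kg.
Tool frame: the origin (TCP) lies between the finger pads; the fingertips stand 25 mm ahead of it and the grasp point (between the pads) lies 6 mm ahead of it; z points along the fingers, y is the line along which they close (so a half turn about z gives the same grasp; the last joint's range is limited). The gripper opens to 93 mm and grips with 3 to 60 N. Pads are 15 mm wide; open, the fingers measure 128 mm over their backs; the gripper's body (75 mm by 188 mm) begins 65 mm behind the grasp point.
Start: joints at [-1.201, 0.599, -0.003, 1.599, 0.002, 0.943, -0.08], TCP at [0.313, 0.654, 0.213] pointing down, gripper open.
Joint ranges: [-2.57, 2.57], [-0.35, 1.97], [-1.29, 1.29], [0.11, 2.56], [-1.05, 4.19], [0.11, 1.86], [-2.63, 2.63]. Speed limits (rad/s): [2.22, 2.22, 3.01, 3.01, 3.14, 3.14, 3.14].

INTERFACE

Orientations are given as a 3x3 rotation matrix whose columns are the frame's x, y, z axes.
In Python, from plant import readout, get_image, get_calibration, manip, outline_of, pinpoint gives the robot as it stands.
- The arm moves only by the shell command python3 -m inch 'ROWS'. ROWS is JSON, one flat list of numbers, 7 for each row, row after row: the turn, a rotation vector about the tool's x, y, z in rad, then the shift along the tool's x, y, z in mm, then the opening, from 0 (shut) to 1 (fully open). In form: [rx, ry, rz, tx, ty, tz, grip, rx, ry, rz, tx, ty, tz, grip, ...]. A call has 1 to 5 rows; each row is the pose to reach, as a shift and turn from the pose commanded when the call began, along the tool's axes at that moment; what a row does not reach only later rows make up. A row lasts 1/8 s, in which the tool goes at most 62.5 mm and 10.7 degrees, less where a joint would pass 70% of its speed; a pose out of reach is approached as far as the arm can. A call with a gripper value outside its range is refused whole. The fingers move at their own pace and stop on an object; the grip force is fixed at half the most. Time passes only in rows, so rows that repeat a pose let the fingers close. It gives the time, the measured TCP pose, the force, the opening and the grip force at its end, in the units of the state.
- readout.observe(): the state, without advancing time (a new reading comes with each control period).
- get_image(name): name is "scene" or "top" or "wrist"; returns (picture, depth): 480x640x3 uint8, red, green, blue; 480x640 float32, m along the optical axis (not along the pixel's ray), 0 where there is no reading.
- get_calibration(name): a dict with "camera_matrix" (3x3 intrinsics, pixels), "cam_to_world" (4x4, takes a point from camera to world coordinates). Camera axes: x right, y down, z forward; pixel columns grow to the right and rows downward; lengths in m; the calibration is good to about 2 mm. A picture is of the moment at which its call begins: read the wrist's pose just before it. get_calibration takes no time and is no camera call; for the wrist camera it gives the pose at the moment of the call.
- manip.finish_job(): hands the job in; it is judged then, once.
Trained networks look in the newest picture that a camera, given by its name, has taken for a name from the list of things; names that differ only in an ending like _2 or _b are one class to them, and where a whole thing is asked for, a point or a joint stands for the part that bears it (a point fixed in the world has none). Each returns a list of dicts, best first, with "p" (0 to 1); they miss things now and then, are a little off and sometimes report something else, mostly with a low value. They report only what shows in the picture. A call takes as long as a camera call. They do not tell look-alikes from the thing itself.
- outline_of(camera, query): "mask" (480x640 bool, what is visible of it) and "box" ([left, top, right, bottom] in pixels, round what is visible of it).
- pinpoint(camera, query): "pixel" ([column, row] in pixels: a listed point, or the origin of a listed thing).
The state is a dict: "t": time; "joints": joint angles; "qvel": joint speeds; "joint_torque": joint torques, N m; "tool_pos": TCP position; "ee_rot": TCP orientation; "contact_force": force on the tool from outside, world axes, zero at the start; "wrist_torque": the same for the moment, N m; "finger_gap": finger opening in m; "gripper_force": force on a finger pad.
Only numpy, scipy, OpenCV 4.12 (cv2) and the standard library are available. Lean on these libraries where they do the work, as an engineer would, in place of code of your own. Each camera call takes 0.05 s, during which the arm holds its last target. There are 200 camera calls.

TASK

On the dough-portioning board, push the longer of the two white spacers straight back until its long side lies flat against the rail, then, keeping it against the rail, slide it along into the corner pocket until it is fully home against the end stop. Only push it with the fingers: do not pick it up, and leave the short spacer and everything else where it is. Finish with the hand clear.

Things in the scene. Friction and masses are not known exactly. Their poses are not given: they have to be found in the camera images.
- board: Fixed wooden board, 220 (its x) by 380 (its y) by 12 mm; origin at the centre of its underside, z up, x away from the robot, yaw within 0.2 rad. Dark steel bars stand 18 mm above its top: the rail along the whole far edge, working face at board x = +85 mm; the end stop at the +y (left) end, face at y = +165 mm; a lip parallel to the rail, 12 mm thick, inner face at x = +39 mm, from y = 115 to 165 mm.
- pocket (a point): Point on the board's top (board x 65, y 130, z 12 mm; axes as the board's) where the long spacer's origin lies when it is fully home. Rail, end stop and lip enclose the pocket: 46 mm wide, 50 mm deep, open only towards board -y, so the trailing 20 mm of the seated spacer stick out of it.
- long_spacer: Loose white plastic spacer block, 40 mm (its x) by 70 mm (its y, the long way) by 26 mm high, about 110 g; origin at the centre of its underside, z up. It starts flat on the board, its centre 95 to 125 mm in front of the rail face, its y within 0.45 rad of the board's y, right of or near the board's middle. It slides easily (under 2 N).
- short_spacer: Loose white plastic spacer block, 40 by 40 by 26 mm high, origin at the centre of its underside; stands on the board in the other of the two starting places, clear of the rail by at least 65 mm. Leave it alone.
- cutter_ring: Loose steel pastry ring, 52 mm across, 32 mm high, on the near left of the board; origin at the centre of its underside. Leave alone.
- bowl: Loose steel bowl, 150 mm across, 60 mm high, on the table left of the board; origin under its centre. Leave alone.
- spice_jar: Loose jar, 48 mm across, 85 mm high, on the table left of the board; origin under its centre. Leave alone.
- spatula: Loose spatula lying on the table right of the board; origin near its middle. Leave alone.
- cup: Loose white cup, 72 mm across, 85 mm high, on the table right of the board; origin under its centre. Leave alone.
Mind the look-alikes: they are no part of the job. Leave any brown look-alike of the long_spacer alone.

How it is judged:
By the outcome, as a careful person would: the job done as asked, in the order asked, and still so for the second after the job is handed in, with the robot touching nothing.
It also fails if it takes over 48 s, if anything falls off the work surface, if the arm or the gripper's body presses on something with over 40 N, if the wrist force passes 120 N, or if a joint passes its speed limit or range.

## Working session

There is one attempt and no reset: what is moved stays moved. The work goes in short steps, Python scripts to look and compute and a shell command to move; the robot and the scene stay as the last step left them, time stands still between calls to the robot, and variables do not carry over. Pictures are saved under pics/ and viewed, at most 13 in all, crops included, and the job is handed in when it is done.

```bash
ls; mkdir -p pics; python3 - <<'E'
from plant import *
import cv2,numpy as np
s=readout.observe();print(s['t'],s['tool_pos'],s['ee_rot'],s['finger_gap'])
a,_=get_image('top');b,_=get_image('scene')
cv2.imwrite('pics/top.png',a[:,:,::-1]);cv2.imwrite('pics/scene.png',b[:,:,::-1])
E
```

```text
pics
0.0 [0.31306724 0.65337117 0.21185828] [[-9.01872261e-01  4.32002489e-01 -5.22939104e-04]
 [ 4.32002778e-01  9.01871103e-01 -1.45402561e-03]
 [-1.56519017e-04 -1.53725651e-03 -9.99998806e-01]] 0.09318773842259884
```

View pics/top.png

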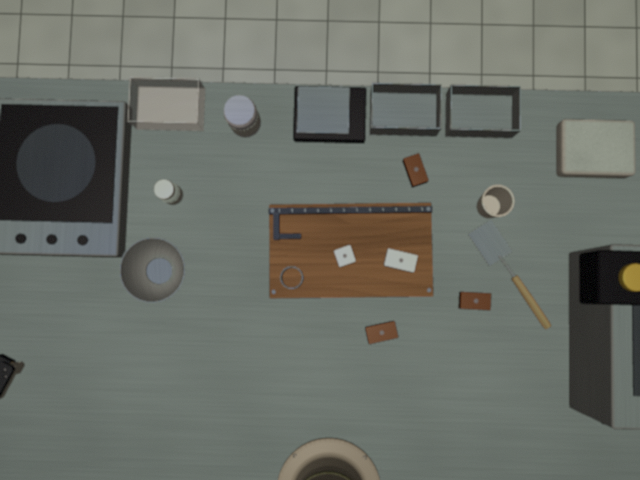

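View pics/scene.png

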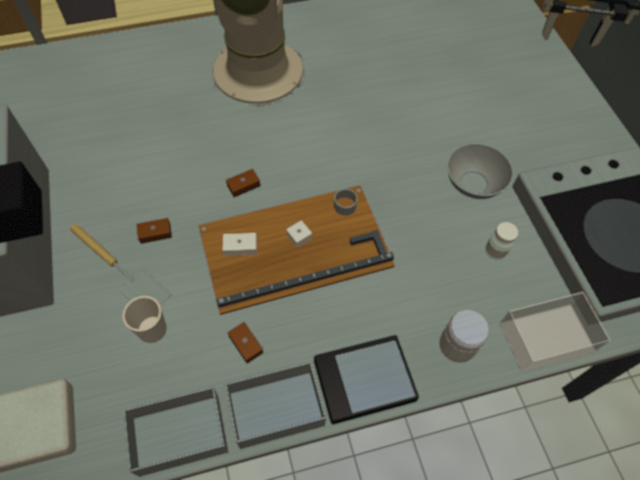

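Candidates, top view: white block at (401,260), longer; white block at (345,256), short and square; brown look-alikes at (415,170), (475,300) and (381,332). I choose the white one at (401,260), which is right of the board's middle. Next I measure it and check it in a close crop.

```bash
cat > h.py <<'E'
from plant import *
import cv2,numpy as np
def cloud(name):
    c=get_calibration(name);im,d=get_image(name)
    K,T=np.array(c['camera_matrix']),np.array(c['cam_to_world'])
    v,u=np.mgrid[:480,:640];P=np.stack([(u-K[0,2])/K[0,0]*d,(v-K[1,2])/K[1,1]*d,d,np.ones_like(d)],-1)@T.T
    return im,P[...,:3],d>0
def rect(mask,P):
    "centre, (long,short) size, yaw of long side from world y, mean z; largest blob"
    n,l,st,_=cv2.connectedComponentsWithStats(mask.astype(np.uint8))
    out=[]
    for i in np.argsort(-st[1:,4])[:4]+1:
        if st[i,4]<30: continue
        m=l==i;(c,(w,h),a)=cv2.minAreaRect((P[m][:,:2]*1000).astype(np.float32))
        a=np.deg2rad(a)+(0 if w>h else np.pi/2);a-=np.pi/2;a=(a+np.pi/2)%np.pi-np.pi/2
        out.append((np.round(c,1),np.round([max(w,h),min(w,h)],1),round(a,3),round(np.median(P[m][:,2])*1000,1),st[i,4]))
    return out
def go(xyz,yaw):
    "tool-frame shift (mm) and turn about z to bring TCP to world xyz (mm), with tool y at yaw from world y (mod pi)"
    s=readout.observe();R=np.array(s['ee_rot']);p=np.array(s['tool_pos'])*1000
    cur=np.arctan2(-R[0,1],R[1,1]);d=(yaw-cur+np.pi/2)%np.pi-np.pi/2
    print('t',s['t'],'pos',p.round(1),'yaw',cur.round(3),'shift',(R.T@(np.array(xyz)-p)).round(1),'rz',round(-d,3),'F',np.round(s['contact_force'],1))
E
python3 - <<'E'
from h import *
im,P,ok=cloud('top')
hsv=cv2.cvtColor(im,cv2.COLOR_RGB2HSV);z=P[...,2]*1000
reg=np.zeros(ok.shape,bool);reg[195:305,262:440]=1
white=reg&(hsv[...,1]<60)&(hsv[...,2]>140)
for r in rect(white,P):print('white',r)
brown=reg&(hsv[...,0]<20)&(hsv[...,1]>90)&(z<20)
b=cv2.morphologyEx(brown.astype(np.uint8),cv2.MORPH_CLOSE,np.ones((9,9)))>0
for r in rect(b,P)[:1]:print('wood',r)
bar=reg&(hsv[...,2]<75)&(z>22)
for r in rect(bar,P):print('bar',r)
cv2.imwrite('pics/crop.png',cv2.resize(im[190:310,260:440,::-1],None,fx=4,fy=4,interpolation=2))
E
```

```text
white (array([ 529.6, -152.5]), array([69.6, 42. ]), np.float64(-0.218), np.float64(39.0), np.int32(516))
white (array([536. , -23.4]), array([41.6, 39.3]), np.float64(-1.194), np.float64(38.8), np.int32(288))
wood (array([551.2, -38. ]), array([376.9, 217.6]), np.float64(0.036), np.float64(13.4), np.int32(14062))
bar (array([547.1, -38.3]), array([374.3, 204.5]), np.float64(0.039), np.float64(30.9), np.int32(1023))
```

View pics/crop.png

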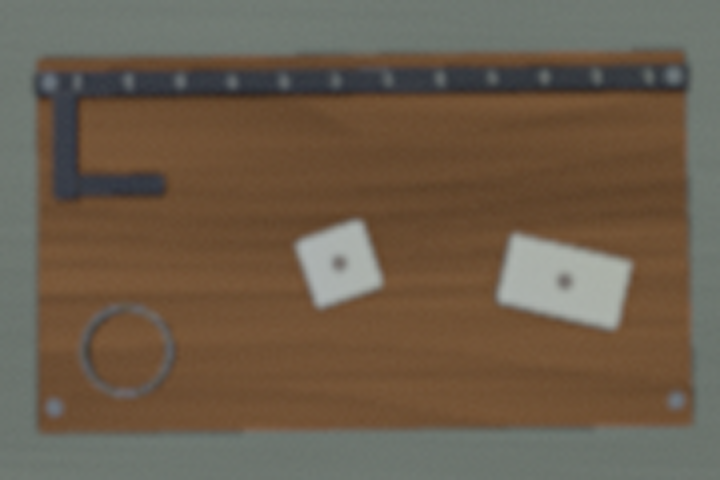

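The crop shows the long white spacer at crop (565,282), 70x42 mm as measured, top at z 39. The square one at (340,262) is 41x39. Both match the description, so the choice stands.

```bash
cat >> h.py <<'E'
BO=np.array([551.2,-38.]);BY=0.037
def w(x,y,z):
    c,s=np.cos(BY),np.sin(BY);return [BO[0]+c*x-s*y,BO[1]+s*x+c*y,z]
def b(X):
    c,s=np.cos(BY),np.sin(BY);d=np.array(X[:2])-BO;return (c*d[0]+s*d[1],-s*d[0]+c*d[1])
E
python3 -c "
from h import *
print(b((529.6,-152.5)),b((536,-23.4)));go(w(-85,-113,180),BY)"
```

```text
(np.float64(-25.820749924748156), np.float64(-113.62261602922025)) (np.float64(-14.649520034111275), np.float64(15.152279127912534))
t 0.15 pos [313.1 653.5 212. ] yaw -0.447 shift [-490.8 -660.2   32.9] rz -0.484 F [ 0.2 -0.9 -0.4]
```

```bash
python3 -m inch '[0,0,-0.05,-35,-47,0,0.32, 0,0,-0.1,-70,-94,0,0.32, 0,0,-0.15,-105,-141,0,0.32, 0,0,-0.2,-140,-188,0,0.32, 0,0,-0.25,-175,-235,0,0.32]'; python3 -c "
from h import *
go(w(-85,-113,180),BY)"
```

```text
t: 0.78
tool_pos: [0.3698, 0.3643, 0.2127]
ee_rot: [[-0.981, 0.194, 0.0], [0.194, 0.981, -0.0], [-0.0, -0.0, -1.0]]
contact_force: [0.7, 0.7, -1.6]
finger_gap: 0.0475
gripper_force: 0.0
t 0.775 pos [369.8 364.3 212.7] yaw -0.195 shift [-199.3 -489.    32.8] rz -0.232 F [ 0.7  0.7 -1.6]
```

```bash
python3 -m inch '[0,0,-0.05,-22,-54,0,0.32, 0,0,-0.1,-44,-108,0,0.32, 0,0,-0.15,-66,-162,0,0.32, 0,0,-0.19,-88,-216,5,0.32, 0,0,-0.23,-110,-270,10,0.32]'; python3 -c "
from h import *
go(w(-85,-113,180),BY)"
```

```text
t: 1.4
tool_pos: [0.4249, 0.0782, 0.2028]
ee_rot: [[-0.999, -0.035, 0.001], [-0.035, 0.999, 0.0], [-0.001, 0.0, -1.0]]
contact_force: [0.2, -0.0, 0.2]
finger_gap: 0.03
gripper_force: 0.0
t 1.4 pos [424.9  78.2 202.8] yaw 0.035 shift [ -37.5 -233.7   22.8] rz -0.002 F [ 0.2 -0.   0.2]
```

```bash
python3 -m inch '[0,0,0,-9,-58,5,0.32, 0,0,0,-18,-116,10,0.32, 0,0,0,-28,-174,15,0.32, 0,0,0,-37,-232,20,0.32, 0,0,0,-37,-234,22,0.32]'; python3 - <<'E'
from h import *
go(w(-85,-113,43),BY)
im,P,ok=cloud('wrist');cv2.imwrite('pics/w1.png',im[:,:,::-1])
hsv=cv2.cvtColor(im,cv2.COLOR_RGB2HSV);z=P[...,2]*1000
x,y=b((P[...,0]*1000,P[...,1]*1000)) if 0 else (0,0)
for r in rect((hsv[...,1]<60)&(hsv[...,2]>140)&(z>33)&(z<45),P):print('white',r,b(r[0]))
for r in rect((hsv[...,2]<80)&(z>24)&(z<36),P):print('bar',r,b(r[0]))
E
```

```text
t: 2.02
tool_pos: [0.4694, -0.1572, 0.1804]
ee_rot: [[-1.0, -0.026, 0.0], [-0.026, 1.0, -0.001], [-0.0, -0.001, -1.0]]
contact_force: [-0.1, 0.8, -0.2]
finger_gap: 0.0296
gripper_force: 0.0
t 2.025 pos [ 469.4 -157.2  180.4] yaw 0.026 shift [ -1.1   3.3 137.4] rz -0.011 F [-0.1  0.8 -0.2]
white (array([ 527. , -151.6]), array([69.1, 39.6]), np.float64(-0.203), np.float64(38.4), np.int32(2143)) (np.float64(-28.385678025202957), np.float64(-112.62705395707334))
white (array([534.1, -23.5]), array([39.3, 39. ]), np.float64(0.357), np.float64(38.4), np.int32(1312)) (np.float64(-16.551918788316677), np.float64(15.122631531085126))
white (array([473. ,  76.1]), array([29.2,  5.1]), np.float64(1.129), np.float64(44.3), np.int32(46)) (np.float64(-73.92574139164691), np.float64(116.9146473274215))
white (array([490.7, 118.9]), array([20.5,  3.4]), np.float64(1.208), np.float64(44.3), np.int32(32)) (np.float64(-54.65461695951772), np.float64(159.03060348564486))
bar (array([598.9, 112.3]), array([63.7, 58.1]), np.float64(0.071), np.float64(29.5), np.int32(674)) (np.float64(53.22718430392542), np.float64(148.43263405018436))
bar (array([486.7, 110.5]), array([45.6, 21.3]), np.float64(1.244), np.float64(30.2), np.int32(473)) (np.float64(-58.96260836251755), np.float64(150.78431886336315))
bar (array([475.4,  82.6]), array([50.1, 21.6]), np.float64(1.141), np.float64(30.1), np.int32(408)) (np.float64(-71.28693887456672), np.float64(123.32141884479677))
```

View pics/w1.png

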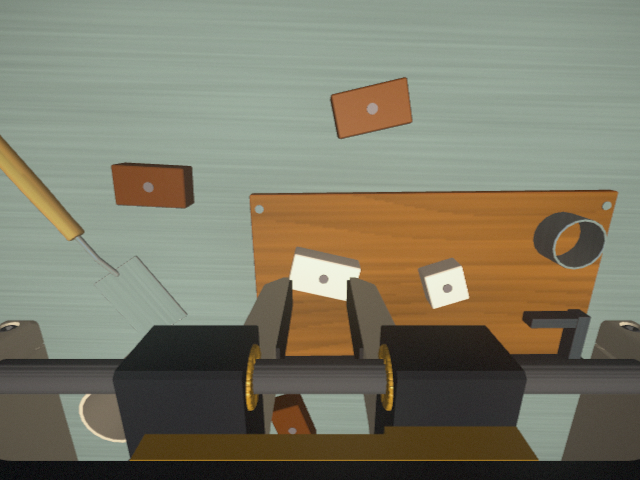

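The wrist view shows the long spacer at (323,279) and the short one at (445,287). Both agree with the top view within 3 mm. Going down in front of the long one.

```bash
python3 -m inch '[0,0,-0.011,-1,3,50,0.32, 0,0,-0.011,-1,3,100,0.32, 0,0,-0.011,-1,3,130,0.32, 0,0,-0.011,-1,3,138,0.32, 0,0,-0.011,-1,3,138,0.32]'; python3 -c "
from h import *
go(w(0,-113,43),BY)"
```

```text
t: 2.7
tool_pos: [0.4703, -0.1487, 0.043]
ee_rot: [[-0.999, -0.046, -0.0], [-0.046, 0.999, 0.0], [0.0, 0.0, -1.0]]
contact_force: [0.2, -0.4, -1.0]
finger_gap: 0.0298
gripper_force: 0.0
t 2.7 pos [ 470.3 -148.7   43. ] yaw 0.046 shift [-84.8  -6.1  -0.1] rz 0.009 F [ 0.2 -0.4 -1. ]
```

```bash
python3 -m inch '[0,0,0.009,-12,-6,0,0.32, 0,0,0.009,-22,-6,0,0.32, 0,0,0.009,-32,-6,0,0.32, 0,0,0.009,-42,-6,0,0.32, 0,0,0.009,-50,-6,0,0.32]'; python3 -c "
from h import *
go(w(37,-113,43),BY)"
```

```text
t: 3.32
tool_pos: [0.5213, -0.1533, 0.0428]
ee_rot: [[-0.999, -0.035, 0.0], [-0.035, 0.999, 0.0], [-0.0, -0.0, -1.0]]
contact_force: [0.4, -0.8, -0.1]
finger_gap: 0.0299
gripper_force: 0.0
t 3.325 pos [ 521.3 -153.3   42.8] yaw 0.035 shift [-71.1   1.2  -0.2] rz -0.002 F [ 0.4 -0.8 -0.1]
```

```bash
python3 -m inch '[0,0,0,-10,0,0,0.32, 0,0,0,-20,0,0,0.32, 0,0,0,-30,0,0,0.32, 0,0,0,-40,0,0,0.32, 0,0,0,-48,1,0,0.32]'; python3 - <<'E'
from h import *
go(w(37,-113,43),BY)
im,P,ok=cloud('top');cv2.imwrite('pics/t2.png',cv2.resize(im[190:310,260:440,::-1],None,fx=4,fy=4,interpolation=2))
im,P,ok=cloud('wrist')
hsv=cv2.cvtColor(im,cv2.COLOR_RGB2HSV);z=P[...,2]*1000
for r in rect((hsv[...,1]<60)&(hsv[...,2]>140)&(z>33)&(z<45),P):print('white',r,b(r[0]))
cv2.imwrite('pics/w2.png',im[:,:,::-1])
E
```

```text
t: 3.95
tool_pos: [0.5691, -0.1507, 0.0427]
ee_rot: [[-0.999, -0.035, 0.0], [-0.035, 0.999, -0.0], [-0.0, -0.0, -1.0]]
contact_force: [-0.1, -0.4, 0.3]
finger_gap: 0.0302
gripper_force: 0.0
t 3.95 pos [ 569.1 -150.7   42.7] yaw 0.035 shift [-23.3   0.3  -0.3] rz -0.002 F [-0.1 -0.4  0.3]
white (array([ 527.5, -151.5]), array([69.6, 39.9]), np.float64(-0.209), np.float64(38.4), np.int32(9014)) (np.float64(-27.8823210803186), np.float64(-112.54561817847029))
white (array([534.4, -23.6]), array([40.4, 40. ]), np.float64(0.357), np.float64(38.4), np.int32(4833)) (np.float64(-16.2558232707319), np.float64(15.011602505753125))
```

View pics/w2.png

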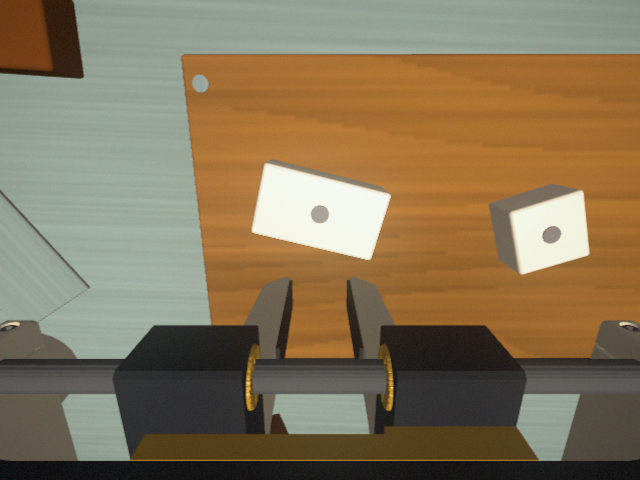

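View pics/t2.png

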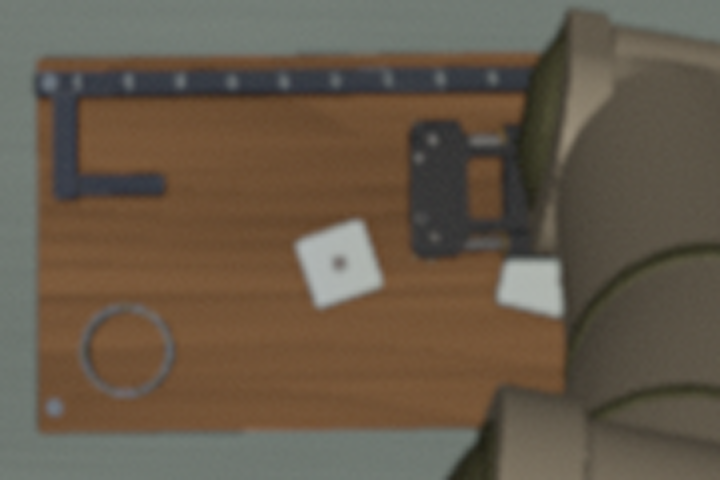

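```bash
python3 - <<'E'
from h import *
c=get_calibration('wrist');print(np.array(c['cam_to_world']).round(3));print(np.array(c['camera_matrix']).round(0));print(readout.observe()['tool_pos'])
im,P,ok=cloud('wrist')
for r,c in [(282,283),(300,275),(330,270),(282,355),(300,365),(210,320),(265,320)]:print(r,c,P[r,c].round(3),ok[r,c])
im,P,ok=cloud('top')
m=(P[...,2]>0.045)&ok;m[:, :262]=0;m[:,440:]=0;m[:195]=0;m[305:]=0
print((P[m].min(0)).round(3),P[m].max(0).round(3),m.sum())
E
```

```text
[[-0.036  0.953  0.3    0.485]
 [ 0.999  0.034  0.011 -0.154]
 [ 0.     0.301 -0.954  0.215]
 [ 0.     0.     0.     1.   ]]
[[334.   0. 319.]
 [  0. 334. 237.]
 [  0.   0.   1.]]
[ 0.56950035 -0.15038547  0.04268197]
282 283 [ 0.56  -0.17   0.055] True
300 275 [ 0.56  -0.171  0.075] True
330 270 [ 0.56 -0.17  0.1 ] True
282 355 [ 0.56  -0.132  0.054] True
300 365 [ 0.559 -0.129  0.075] True
210 320 [ 0.525 -0.152  0.038] True
265 320 [ 0.567 -0.15   0.012] True
[ 0.436 -0.175  0.045] [0.617 0.121 0.834] 5941
```

```bash
python3 - <<'E'
from h import *
s=readout.observe();print(s['joints'],s['finger_gap'])
im,P,ok=cloud('wrist')
for r in list(range(272,300,2))+[310,320,330,340,350]:print(r,*[(P[r,c]*1000).round(0) for c in (270,283,290,350)])
E
```

```text
[ 0.17013738  0.67050494 -0.01115409  2.04338161  0.01687343  0.42815479
  1.75212532] 0.029781184180434926
272 [ 572. -183.   12.] [ 572. -174.   12.] [ 572. -170.   12.] [ 570. -130.   13.]
274 [ 574. -183.   12.] [ 574. -174.   12.] [ 573. -170.   13.] [ 571. -130.   13.]
276 [ 575. -183.   13.] [ 574. -174.   13.] [ 575. -170.   12.] [ 573. -130.   12.]
278 [ 577. -183.   11.] [ 559. -170.   51.] [ 576. -170.   12.] [ 557. -134.   51.]
280 [ 578. -183.   13.] [ 559. -170.   52.] [ 560. -167.   50.] [ 558. -134.   51.]
282 [ 580. -183.   11.] [ 559. -170.   55.] [ 560. -167.   52.] [ 559. -134.   52.]
284 [ 559. -176.   57.] [ 559. -170.   57.] [ 561. -166.   54.] [ 560. -135.   53.]
286 [ 559. -176.   59.] [ 559. -170.   59.] [ 560. -166.   58.] [ 559. -135.   56.]
288 [ 559. -176.   63.] [ 559. -169.   63.] [ 561. -166.   57.] [ 559. -135.   59.]
290 [ 559. -175.   65.] [ 559. -169.   65.] [ 560. -166.   63.] [ 559. -135.   61.]
292 [ 559. -175.   66.] [ 559. -169.   66.] [ 561. -166.   63.] [ 559. -136.   64.]
294 [ 559. -175.   69.] [ 559. -169.   69.] [ 562. -166.   63.] [ 559. -136.   66.]
296 [ 559. -175.   70.] [ 559. -168.   70.] [ 563. -166.   63.] [ 559. -136.   67.]
298 [ 560. -174.   72.] [ 559. -168.   73.] [ 564. -166.   63.] [ 560. -136.   69.]
310 [ 559. -173.   84.] [ 560. -167.   81.] [ 569. -165.   66.] [ 565. -136.   71.]
320 [ 559. -172.   93.] [ 561. -166.   89.] [ 574. -165.   67.] [ 570. -136.   72.]
330 [ 559. -170.  100.] [ 561. -166.   96.] [ 615. -169.   12.] [ 614. -128.   13.]
340 [ 559. -170.  107.] [ 565. -166.   98.] [ 624. -169.   11.] [ 623. -127.   12.]
350 [ 558. -169.  113.] [ 569. -165.   99.] [ 632. -169.   13.] [ 630. -127.   13.]
```

The wrist depth shows the fingertips ending at z≈50 mm. The reported TCP height of 43 implies 18 mm, so the fingers are about 32 mm higher than the readout says. They passed over the spacer without moving it. I'll lift, go back, and go down by the camera's measure.

```bash
python3 -m inch '[0,0,0,0,0,-25,0.32, 0,0,0,40,0,-30,0.32, 0,0,0,85,0,-30,0.32, 0,0,0,107,0,-30,0.32, 0,0,0,107,0,-30,0.32]'; python3 - <<'E'
from h import *
go(w(-85,-113,16),BY)
im,P,ok=cloud('wrist')
for r in range(272,288,2):print(r,*[(P[r,c]*1000).round(0) for c in (283,350)])
hsv=cv2.cvtColor(im,cv2.COLOR_RGB2HSV);z=P[...,2]*1000
for r in rect((hsv[...,1]<60)&(hsv[...,2]>140)&(z>33)&(z<45),P)[:2]:print('white',r,b(r[0]))
E
```

```text
t: 4.82
tool_pos: [0.4597, -0.1548, 0.073]
ee_rot: [[-0.999, -0.034, -0.001], [-0.034, 0.999, -0.0], [0.001, 0.0, -1.0]]
contact_force: [0.6, -0.4, -0.7]
finger_gap: 0.0297
gripper_force: 0.0
t 4.825 pos [ 459.7 -154.8   73. ] yaw 0.034 shift [-10.8   0.4  57. ] rz -0.003 F [ 0.6 -0.4 -0.7]
272 [ 477. -182.   11.] [ 475. -131.   12.]
274 [ 478. -182.   13.] [ 476. -131.   13.]
276 [ 479. -181.   13.] [ 478. -131.   13.]
278 [ 451. -175.   79.] [ 449. -139.   81.]
280 [ 450. -174.   83.] [ 450. -139.   82.]
282 [ 450. -174.   86.] [ 451. -138.   81.]
284 [ 451. -174.   87.] [ 451. -139.   84.]
286 [ 450. -174.   91.] [ 451. -139.   87.]
white (array([ 517.8, -152.2]), array([50.6, 31.4]), np.float64(0.015), np.float64(38.4), np.int32(2018)) (np.float64(-37.60157627864531), np.float64(-112.88632096654236))
white (array([518.4, -11.6]), array([22.4,  9.8]), np.float64(-0.799), np.float64(38.3), np.int32(255)) (np.float64(-31.800973819181376), np.float64(27.595254377369756))
```

```bash
python3 -m inch '[0,0,-0.003,-2,0,25,0.32, 0,0,-0.003,-4,0,45,0.32, 0,0,-0.003,-4,0,53,0.32, 0,0,-0.003,-4,0,57,0.32, 0,0,-0.003,-4,0,57,0.32]'; python3 - <<'E'
from h import *
go(w(0,-113,13),BY)
im,P,ok=cloud('wrist')
for r in range(270,290,2):print(r,*[(P[r,c]*1000).round(0) for c in (283,350)])
cv2.imwrite('pics/w3.png',im[:,:,::-1])
E
```

```text
t: 5.5
tool_pos: [0.4658, -0.1544, 0.0159]
ee_rot: [[-0.999, -0.038, 0.0], [-0.038, 0.999, -0.0], [-0.0, -0.0, -1.0]]
contact_force: [0.6, 0.2, 0.2]
finger_gap: 0.0295
gripper_force: 0.0
t 5.5 pos [ 465.8 -154.4   15.9] yaw 0.038 shift [-89.6  -0.    2.9] rz 0.001 F [0.6 0.2 0.2]
270 [ 457. -175.   12.] [ 455. -137.   12.]
272 [ 458. -175.   12.] [ 456. -137.   12.]
274 [ 459. -175.   13.] [ 458. -137.   12.]
276 [ 460. -175.   12.] [ 459. -137.   12.]
278 [ 457. -174.   23.] [ 455. -138.   23.]
280 [ 456. -174.   26.] [ 456. -138.   23.]
282 [ 456. -174.   28.] [ 457. -138.   24.]
284 [ 456. -173.   31.] [ 457. -138.   27.]
286 [ 457. -173.   33.] [ 457. -139.   30.]
288 [ 457. -173.   35.] [ 456. -139.   34.]
```

View pics/w3.png

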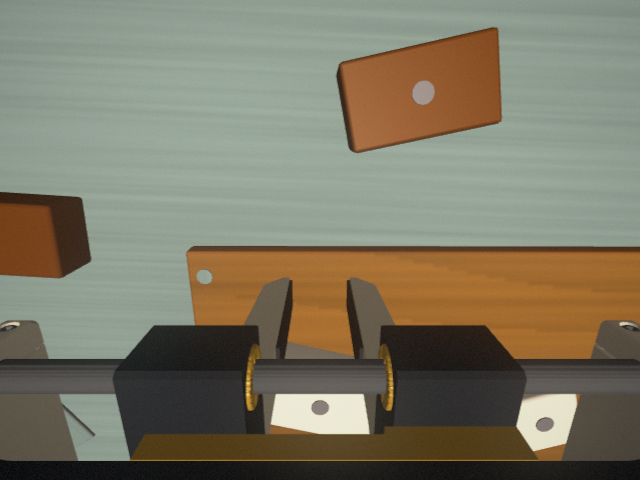

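The tips are at z≈22, just in front of the spacer's near face (visible at (320,407) between the fingers), with no contact force. Pushing.

```bash
python3 -m inch '[0,0,0.001,-10,0,2,0.32, 0,0,0.001,-20,0,2,0.32, 0,0,0.001,-30,0,2,0.32, 0,0,0.001,-40,0,2,0.32, 0,0,0.001,-50,0,2,0.32]'; python3 -c "
from h import *
go(w(38,-113,14),BY)"
```

```text
t: 6.18
tool_pos: [0.516, -0.1524, 0.0137]
ee_rot: [[-0.999, -0.037, -0.0], [-0.037, 0.999, 0.0], [0.0, 0.0, -1.0]]
contact_force: [-0.9, -0.5, 0.7]
finger_gap: 0.0302
gripper_force: 0.6
t 6.175 pos [ 516.  -152.4   13.7] yaw 0.037 shift [-77.4  -0.   -0.3] rz 0.0 F [-0.9 -0.5  0.7]
```

```bash
python3 -m inch '[0,0,0,-10,0,0,0.32, 0,0,0,-20,0,0,0.32, 0,0,0,-30,0,0,0.32, 0,0,0,-40,0,0,0.32, 0,0,0,-50,0,0,0.32]'; python3 - <<'E'
from h import *
go(w(38,-113,14),BY)
im,P,ok=cloud('wrist');hsv=cv2.cvtColor(im,cv2.COLOR_RGB2HSV);z=P[...,2]*1000
for r in rect((hsv[...,1]<60)&(hsv[...,2]>110)&(z>33)&(z<45),P)[:3]:print('white',r,b(r[0]))
m=ok&(z>24)&(z<34)&(hsv[...,2]<90)&(P[...,0]>.6)
for r in rect(m,P):print(r,b(r[0]))
cv2.imwrite('pics/w4.png',im[:,:,::-1])
E
```

```text
t: 6.8
tool_pos: [0.5661, -0.1505, 0.0137]
ee_rot: [[-0.999, -0.037, -0.0], [-0.037, 0.999, -0.0], [0.0, -0.0, -1.0]]
contact_force: [-0.1, 0.4, -0.6]
finger_gap: 0.0297
gripper_force: 0.3
t 6.8 pos [ 566.1 -150.5   13.7] yaw 0.037 shift [-27.3   0.   -0.3] rz 0.0 F [-0.1  0.4 -0.6]
white (array([534.3, -23.7]), array([40.9, 40.5]), np.float64(0.356), np.float64(38.4), np.int32(7050)) (np.float64(-16.359453984381688), np.float64(14.915370103785598))
white (array([ 583.8, -149. ]), array([36.1, 23.5]), np.float64(-0.039), np.float64(38.4), np.int32(2460)) (np.float64(28.471624861978025), np.float64(-112.12995397180356))
(array([ 645.3, -147.4]), array([58. , 15.2]), np.float64(0.046), np.float64(30.1), np.int32(2262)) (np.float64(89.98871940775433), np.float64(-112.80602988915282))
(array([640. , -11.4]), array([38. , 14.6]), np.float64(0.051), np.float64(30.2), np.int32(1325)) (np.float64(89.72319878781663), np.float64(23.29694399018747))
```

View pics/w4.png

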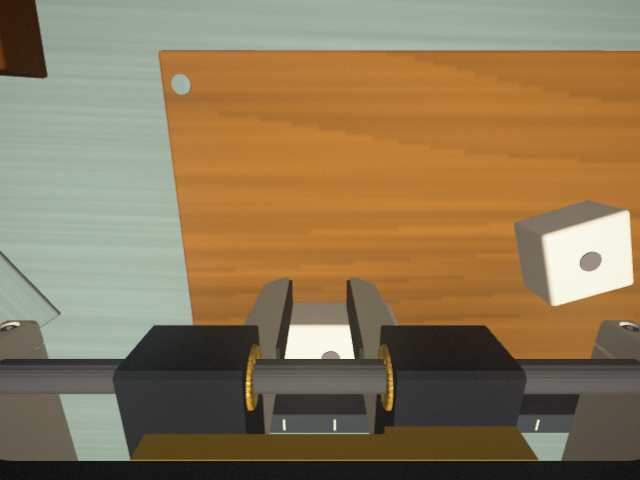

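The spacer, behind the fingers at (320,340), is now square to the rail (dark bar, row 415). The short spacer is unmoved. About 25 mm remain.

```bash
python3 -m inch '[0,0,0,-8,0,0,0.32, 0,0,0,-15,0,0,0.32, 0,0,0,-20,0,0,0.32, 0,0,0,-23,0,0,0.32, 0,0,0,-24,0,0,0.32]'; python3 -m inch '[0,0,0,-1,0,0,0.32, 0,0,0,-2,0,0,0.32]'; python3 -c "
from h import *
go(w(38,-113,14),BY)"
```

```text
t: 7.48
tool_pos: [0.5895, -0.1497, 0.0137]
ee_rot: [[-0.999, -0.037, -0.0], [-0.037, 0.999, -0.0], [0.0, -0.0, -1.0]]
contact_force: [-1.4, -0.1, 1.2]
finger_gap: 0.03
gripper_force: 0.6
t: 7.72
tool_pos: [0.5911, -0.1496, 0.0137]
ee_rot: [[-0.999, -0.037, -0.001], [-0.037, 0.999, 0.0], [0.001, 0.0, -1.0]]
contact_force: [-2.5, -0.5, 1.7]
finger_gap: 0.0299
gripper_force: 1.4
t 7.725 pos [ 591.1 -149.6   13.7] yaw 0.037 shift [-2.3  0.  -0.3] rz 0.0 F [-2.5 -0.5  1.7]
```

```bash
python3 -m inch '[0,0,0,-1,0,0,0.32, 0,0,0,-1,0,0,0.32, 0,0,0,-2,0,0,0.32, 0,0,0,-2,0,0,0.32]'; python3 -c "
from h import *
go(w(38,-113,14),BY)"
```

```text
t: 8.22
tool_pos: [0.591, -0.1496, 0.0136]
ee_rot: [[-0.999, -0.037, -0.004], [-0.037, 0.999, 0.0], [0.004, 0.0, -1.0]]
contact_force: [-7.2, -0.0, 4.8]
finger_gap: 0.0296
gripper_force: 3.8
t 8.225 pos [ 591.  -149.6   13.6] yaw 0.037 shift [-2.3  0.  -0.4] rz -0.0 F [-7.2 -0.   4.8]
```

The arm stopped at 7 N, so the spacer is against the rail. Now I back off, lift, and turn 90° for a wide pushing face at the -y end.

```bash
python3 -m inch '[0,0,0,10,0,0,0.32, 0,0,0,25,0,0,0.32, 0,0,0,28,0,-30,0.32, 0,0,0,28,0,-60,0.1, 0,0,0.1,28,-20,-60,0]'; python3 -c "
from h import *
go(w(60,-180,75),BY-1.5708)"
```

```text
t: 8.85
tool_pos: [0.5671, -0.1697, 0.076]
ee_rot: [[-0.998, 0.063, 0.004], [0.063, 0.998, 0.0], [-0.004, 0.0, -1.0]]
contact_force: [-0.2, -0.5, 0.3]
finger_gap: 0.014
gripper_force: 0.0
t 8.85 pos [ 567.1 -169.7   76. ] yaw -0.063 shift [-53.5 -42.7   1.2] rz 1.471 F [-0.2 -0.5  0.3]
```

```bash
python3 -m inch '[0,0,0.18,-15,-20,0,0, 0,0,0.36,-30,-43,0,0, 0,0,0.54,-53,-43,0,0, 0,0,0.72,-53,-43,0,0, 0,0,0.9,-53,-43,0,0]'; python3 -c "
from h import *
go(w(60,-180,75),BY-1.5708)"
```

```text
t: 9.48
tool_pos: [0.6159, -0.217, 0.0736]
ee_rot: [[-0.566, 0.824, 0.0], [0.824, 0.566, -0.0], [-0.0, 0.0, -1.0]]
contact_force: [-0.2, -0.4, -0.6]
finger_gap: 0.0009
gripper_force: 0.0
t 9.475 pos [ 615.9 -217.    73.6] yaw -0.969 shift [ 0.   2.3 -1.4] rz 0.565 F [-0.2 -0.4 -0.6]
```

```bash
python3 -m inch '[0,0,0.18,0,2,0,0, 0,0,0.36,0,2,0,0, 0,0,0.54,0,2,0,0, 0,0,0.565,0,2,0,0, 0,0,0.565,0,2,0,0]'; python3 - <<'E'
from h import *
go(w(60,-180,14),BY-1.5708)
for n in ('wrist','top'):
    im,P,ok=cloud(n);hsv=cv2.cvtColor(im,cv2.COLOR_RGB2HSV);z=P[...,2]*1000
    m=(hsv[...,1]<60)&(hsv[...,2]>110)&(z>33)&(z<45)
    for r in rect(m&(P[...,0]<.7)&(abs(P[...,1])<.25),P)[:3]:print(n,'white',r,b(r[0]))
    for r in rect(ok&(z>24)&(z<34)&(hsv[...,2]<90)&(P[...,0]>.6),P)[:2]:print('bar',r,b(r[0]))
    if n=='wrist':cv2.imwrite('pics/w5.png',im[:,:,::-1])
E
```

```text
t: 10.1
tool_pos: [0.6177, -0.2156, 0.0737]
ee_rot: [[-0.046, 0.999, -0.0], [0.999, 0.046, -0.0], [-0.0, -0.0, -1.0]]
contact_force: [-0.6, -0.2, 0.3]
finger_gap: 0.0007
gripper_force: 0.0
t 10.1 pos [ 617.7 -215.6   73.7] yaw -1.525 shift [-0.   0.1 59.7] rz 0.009 F [-0.6 -0.2  0.3]
wrist white (array([ 619.4, -142.8]), array([69.4, 40. ]), np.float64(0.036), np.float64(38.5), np.int32(7665)) (np.float64(64.276607104006), np.float64(-107.25109686710546))
bar (array([644.3, -98.2]), array([78.9, 13.9]), np.float64(0.033), np.float64(30.4), np.int32(2938)) (np.float64(90.80938850349794), np.float64(-63.60271188888692))
bar (array([ 826.7, -195.8]), array([78.7,  4.3]), np.float64(-0.009), np.float64(28.5), np.int32(1306)) (np.float64(269.4741738455404), np.float64(-167.88317256432657))
top white (array([ 619.9, -142.3]), array([67.9, 42.5]), np.float64(0.023), np.float64(39.0), np.int32(401)) (np.float64(64.79476067225482), np.float64(-106.7699348572678))
top white (array([539. , -26.8]), array([34.3, 31.8]), np.float64(-1.217), np.float64(39.1), np.int32(131)) (np.float64(-11.777344598449854), np.float64(11.643631487184964))
bar (array([868.1,  18.5]), array([169.9, 131.9]), np.float64(0.002), np.float64(29.9), np.int32(1323)) (np.float64(318.7731297458366), np.float64(44.73870530138282))
bar (array([641.2, -18.5]), array([180.2,  15.2]), np.float64(0.024), np.float64(30.1), np.int32(383)) (np.float64(90.65973741680106), np.float64(16.15741351568005))
```

View pics/w5.png

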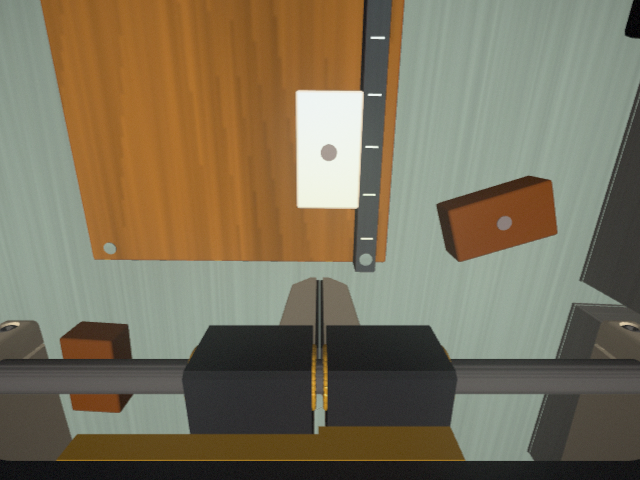

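The spacer at (328,152) lies flat along the rail, yaw 0.036 against the board's 0.037. Going down behind its -y end.

```bash
python3 -m inch '[0,0,0.009,0,0,30,0, 0,0,0.009,0,0,52,0, 0,0,0.009,0,0,60,0, 0,0,0.009,10,0,60,0, 0,0,0.009,18,0,60,0]'; python3 -c "
from h import *
go(w(60,87,14),BY-1.5708)"
```

```text
t: 10.82
tool_pos: [0.6177, -0.1969, 0.0145]
ee_rot: [[-0.035, 0.999, 0.001], [0.999, 0.035, 0.0], [0.0, 0.001, -1.0]]
contact_force: [-0.5, 0.8, 0.4]
finger_gap: 0.0006
gripper_force: 0.0
t 10.825 pos [ 617.7 -196.9   14.5] yaw -1.536 shift [248.2  -1.1   0.5] rz -0.002 F [-0.5  0.8  0.4]
```

```bash
python3 -m inch '[0,0,0,8,0,0,0, 0,0,0,18,0,0,0, 0,0,0,28,0,0,0, 0,0,0,40,0,0,0, 0,0,0,52,0,0,0]'; python3 -m inch '[0,0,0,12,0,0,0, 0,0,0,24,0,0,0, 0,0,0,36,0,0,0, 0,0,0,48,0,0,0, 0,0,0,58,0,0,0]'; python3 - <<'E'
from h import *
go(w(60,87,14),BY-1.5708)
im,P,ok=cloud('wrist');hsv=cv2.cvtColor(im,cv2.COLOR_RGB2HSV);z=P[...,2]*1000
m=(hsv[...,1]<60)&(hsv[...,2]>110)&(z>33)&(z<45)
for r in rect(m&(P[...,0]<.7)&(abs(P[...,1])<.25),P)[:3]:print('white',r,b(r[0]))
for r in rect(ok&(z>24)&(z<34)&(hsv[...,2]<90)&(P[...,0]>.6)&(P[...,0]<.67),P)[:2]:print('bar',r,b(r[0]))
E
```

```text
t: 11.45
tool_pos: [0.6155, -0.1448, 0.0138]
ee_rot: [[-0.034, 0.999, 0.0], [0.999, 0.034, 0.0], [-0.0, 0.0, -1.0]]
contact_force: [0.5, -0.5, 1.9]
finger_gap: 0.0004
gripper_force: 0.6
t: 12.08
tool_pos: [0.6134, -0.0867, 0.0137]
ee_rot: [[-0.034, 0.999, -0.0], [0.999, 0.034, 0.0], [0.0, -0.0, -1.0]]
contact_force: [0.9, -0.7, 1.1]
finger_gap: 0.0006
gripper_force: 0.4
t 12.075 pos [613.4 -86.7  13.7] yaw -1.536 shift [138.   -0.7  -0.3] rz -0.003 F [ 0.9 -0.7  1.1]
white (array([615.5, -42.9]), array([70.8, 39.9]), np.float64(0.038), np.float64(38.5), np.int32(13001)) (np.float64(64.0747330347457), np.float64(-7.275203538462666))
white (array([535.1, -22.9]), array([40.7, 39.6]), np.float64(-1.21), np.float64(38.4), np.int32(8371)) (np.float64(-15.530408275183492), np.float64(15.685229319525835))
bar (array([641.9, -25.8]), array([151.5,  14.3]), np.float64(0.038), np.float64(30.4), np.int32(7277)) (np.float64(91.08921994505991), np.float64(8.836515704760936))
```

The spacer is still flat on the rail (yaw 0.038) and the short one is unmoved. About 137 mm remain.

```bash
python3 -m inch '[0,0,0,12,0,0,0, 0,0,0,24,0,0,0, 0,0,0,36,0,0,0, 0,0,0,48,0,0,0, 0,0,0,60,0,0,0]'; python3 -m inch '[0,0,0,12,0,0,0, 0,0,0,24,0,0,0, 0,0,0,36,0,0,0, 0,0,0,48,0,0,0, 0,0,0,56,0,0,0]'; python3 - <<'E'
from h import *
go(w(60,87,14),BY-1.5708)
im,P,ok=cloud('wrist');hsv=cv2.cvtColor(im,cv2.COLOR_RGB2HSV);z=P[...,2]*1000
m=(hsv[...,1]<60)&(hsv[...,2]>110)&(z>33)&(z<45)
for r in rect(m&(P[...,0]<.7)&(abs(P[...,1])<.25),P)[:2]:print('white',r,b(r[0]))
cv2.imwrite('pics/w6.png',im[:,:,::-1])
E
```

```text
t: 12.75
tool_pos: [0.6114, -0.0269, 0.0138]
ee_rot: [[-0.034, 0.999, 0.0], [0.999, 0.034, -0.0], [-0.0, 0.0, -1.0]]
contact_force: [-1.8, -1.3, 0.6]
finger_gap: 0.0005
gripper_force: 0.7
t: 13.38
tool_pos: [0.6095, 0.0293, 0.0137]
ee_rot: [[-0.035, 0.999, -0.0], [0.999, 0.035, 0.0], [0.0, -0.0, -1.0]]
contact_force: [0.1, -1.5, 0.1]
finger_gap: 0.0007
gripper_force: 0.4
t 13.375 pos [609.5  29.3  13.7] yaw -1.536 shift [21.9 -0.8 -0.3] rz -0.002 F [ 0.1 -1.5  0.1]
white (array([611.4,  73.1]), array([70.8, 39.9]), np.float64(0.036), np.float64(38.5), np.int32(12986)) (np.float64(64.26855994028811), np.float64(108.79706890905463))
white (array([490.2,  94.6]), array([51.1, 35. ]), np.float64(-0.248), np.float64(44.3), np.int32(931)) (np.float64(-56.05316961795265), np.float64(134.76573071734904))
```

View pics/w6.png

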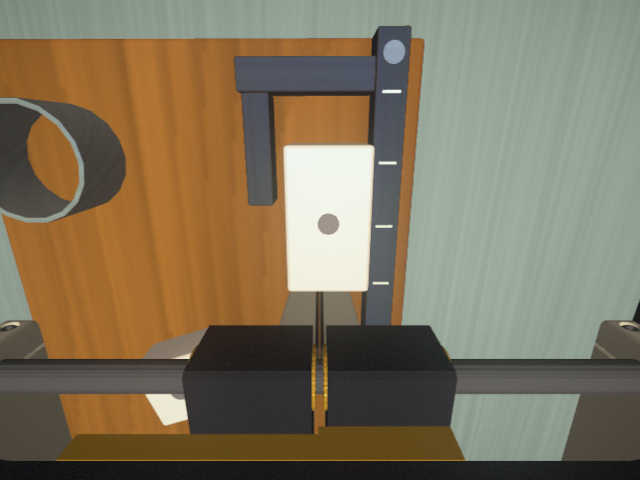

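The spacer at (328,218) is entering the pocket beside the lip (258,150), still flat on the rail. The end stop at row 75 is about 21 mm away.

```bash
python3 -m inch '[0,0,0,8,0,0,0, 0,0,0,14,0,0,0, 0,0,0,18,0,0,0, 0,0,0,19,0,0,0, 0,0,0,20,0,0,0]'; python3 -m inch '[0,0,0,1,0,0,0, 0,0,0,2,0,0,0, 0,0,0,2,0,0,0]'
```

```text
t: 14.05
tool_pos: [0.6088, 0.048, 0.0137]
ee_rot: [[-0.034, 0.999, -0.0], [0.999, 0.034, -0.0], [-0.0, -0.0, -1.0]]
contact_force: [-0.3, 0.1, 0.2]
finger_gap: -0.0
gripper_force: 0.3
t: 14.42
tool_pos: [0.6089, 0.0503, 0.0137]
ee_rot: [[-0.034, 0.999, 0.0], [0.999, 0.034, 0.0], [0.0, 0.0, -1.0]]
contact_force: [-0.9, -1.0, 0.2]
finger_gap: 0.0004
gripper_force: 0.1
```

```bash
python3 -m inch '[0,0,0,1,0,0,0, 0,0,0,2,0,0,0, 0,0,0,3,0,0,0, 0,0,0,3,0,0,0]'; python3 -m inch '[0,0,0,1,0,0,0, 0,0,0,1,0,0,0]'
```

```text
t: 14.92
tool_pos: [0.6089, 0.0511, 0.0138]
ee_rot: [[-0.032, 0.999, 0.001], [0.999, 0.032, -0.002], [-0.002, 0.001, -1.0]]
contact_force: [-0.7, -7.2, 0.4]
finger_gap: 0.0007
gripper_force: 3.4
t: 15.18
tool_pos: [0.6088, 0.0511, 0.0139]
ee_rot: [[-0.032, 0.999, 0.001], [0.999, 0.032, -0.003], [-0.003, 0.001, -1.0]]
contact_force: [-0.2, -8.9, 0.6]
finger_gap: 0.0005
gripper_force: 4.7
```

It stopped firmly at 9 N, so it is home. I back off, lift, and check.

```bash
python3 -m inch '[0,0,0,-6,0,0,0, 0,0,0,-25,0,0,0, 0,0,0,-35,0,-40,0, 0,0,0,-40,0,-90,0, 0,0,0,-40,0,-110,0]'; python3 - <<'E'
from h import *
go(w(60,87,14),BY-1.5708)
im,P,ok=cloud('wrist');hsv=cv2.cvtColor(im,cv2.COLOR_RGB2HSV);z=P[...,2]*1000
m=(hsv[...,1]<60)&(hsv[...,2]>110)&(z>33)&(z<45)
for r in rect(m&(P[...,0]<.7)&(abs(P[...,1])<.25),P)[:3]:print('white',r,b(r[0]))
cv2.imwrite('pics/w7.png',im[:,:,::-1])
E
```

```text
t: 15.8
tool_pos: [0.611, 0.0124, 0.1265]
ee_rot: [[-0.032, 0.999, 0.003], [0.999, 0.032, 0.0], [-0.0, 0.003, -1.0]]
contact_force: [0.2, 0.0, -0.3]
finger_gap: 0.0006
gripper_force: 0.0
t 15.8 pos [611.   12.4 126.5] yaw -1.538 shift [ 38.9  -2.2 112.5] rz -0.005 F [ 0.2  0.  -0.3]
white (array([610.6,  95.3]), array([68.8, 39.9]), np.float64(0.035), np.float64(38.4), np.int32(5114)) (np.float64(64.29032007454718), np.float64(131.0114679893034))
white (array([535.3, -22.7]), array([39.9, 39.9]), np.float64(-1.205), np.float64(38.4), np.int32(2045)) (np.float64(-15.32314684788403), np.float64(15.877694123460895))
white (array([469.9, 104.2]), array([49.8, 22.7]), np.float64(-0.539), np.float64(44.2), np.int32(234)) (np.float64(-75.98415689236084), np.float64(145.11008890272618))
```

View pics/w7.png

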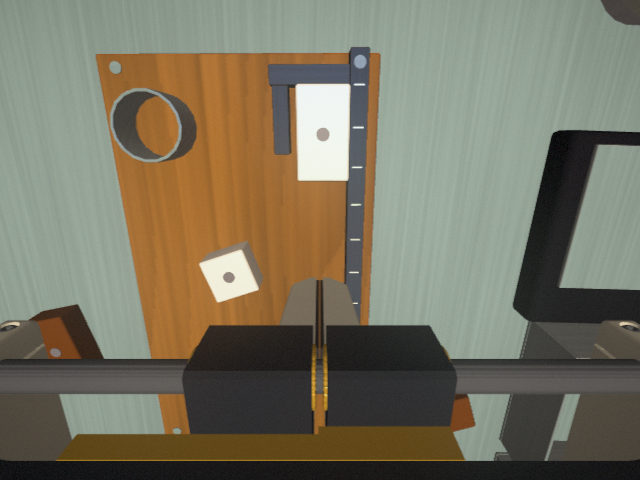

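The spacer at (323,133) sits at board (64.3, 131), yaw 0.035: against the rail, against the end stop, and inside the lip. The short spacer and the ring are unmoved, and the hand is clear, so I'm handing in.

```bash
python3 -c "
from plant import *
print(manip.finish_job())"
```

```text
the job is handed in; nothing more can be done
None
```

The long spacer was pushed back flat against the rail, then slid along it into the corner pocket until it stopped at about 9 N on the end stop. In the final image it lies within about 1 mm of the pocket point, the short spacer and cutter ring have not moved, and the hand is clear. The job was handed in at about 16 s.

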